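# Pack a pin-change kit: hook-on pockets, bushings and pins on a magnetic rack

### The arm

A 6-joint arm with a two-finger parallel gripper is mounted at the origin on the work surface. World frame = base frame: x ahead of the robot, y to its left, z up, the work surface at z = 0. Lengths are in m, angles in rad, forces in N, time in s.
With the tool pointing down it reaches from about 0.35 to 0.975 m from the base axis. Payload 4.9 kg.
Tool frame: the origin (TCP) lies between the finger pads; the fingertips stand 14 mm ahead of it and the grasp point (between the pads) lies 5 mm behind it (manip.finger_overhang is the distance from the TCP to the fingertips, in m); z points along the fingers, y is the line along which they close (so a half turn about z gives the same grasp; the last joint's range is limited). The gripper opens to 85 mm and grips with 20 to 120 N. Pads are 22 mm wide; open, the fingers measure 114 mm over their backs; the gripper's body (76 mm by 85 mm) begins 54 mm behind the grasp point. The pads swing forward as they close: fully open they stand 13 mm farther back than shut.
Start: joints at [-1.363, 0.053, 1.613, -0, 1.476, -0.119], TCP at [0.201, -0.592, 0.245] pointing down, gripper open.
Joint ranges: [-3.01, 3.01], [-1.01, 2.22], [0.06, 2.58], [-1.02, 4.17], [0.09, 2.62], [-3.14, 3.14]. Speed limits (rad/s): [2.57, 2.57, 3.14, 3.14, 3.14, 3.14].

### API

Orientations are given as a unit quaternion [w, x, y, z].
In Python, from plant import manip, grab_frame gives the robot as it stands.
- The arm moves only by the tool servo_tool, never from a script. Its argument "deltas" is a list that holds one entry, the list of rows, each a list of 5 numbers: the opening in per cent of the stroke, from 0 (shut) to 100 (fully open), then the shift along the world's x, y, z in m, then the turn about the world's z in degrees. A call has exactly 8 rows; each row shifts and turns the commanded pose from where the row before left it; what a row does not reach is not made up. A row lasts 1/10 s, in which the tool goes at most 50 mm and 8.59 degrees, less where a joint would pass 70% of its speed; a pose out of reach is approached as far as the arm can. A call is refused whole if a number of a shift passes 0.05 or a number of a turn 8.59, either way. A call with a gripper value outside its range is refused whole. The fingers move at their own pace and stop on an object; the grip force is fixed at half the most. Time passes only in rows, so rows that do not move let the fingers close, or fill a call up. It gives the time, the measured TCP pose, the force, the opening and the grip force at its end, in the units of the state.
- manip.state(): the state, without advancing time (a new reading comes with each control period).
- grab_frame(name): name is "scene" or "top" or "wrist"; returns a dict with "pixels" (420x560x3 uint8, red, green, blue), "z_map" (420x560 float32, m along the optical axis (not along the pixel's ray), 0 where there is no reading), "fx", "fy", "cx", "cy" (pixels), "dist" ([k1, k2, p1, p2, k3] as OpenCV has them; the pictures are not rectified), "rvec" (rotation vector, rad) and "tvec" (3), from world to camera coordinates, as OpenCV has them; the wrist camera has in their place "T_tool_cam" (4x4, takes a point from camera to tool coordinates, whose origin is the TCP and whose axes are the flange's). Camera axes: x right, y down, z forward; pixel columns grow to the right and rows downward; lengths in m; the calibration is good to about 2 mm. A picture is of the moment at which its call begins: read the wrist's pose just before it.
- manip.job_done(): hands the job in; it is judged then, once.
The state is a dict: "time": time; "joint_pos": joint angles; "joint_vel": joint speeds; "joint_efforts": joint torques, N m; "tool_pos": TCP position; "tool_rot": TCP orientation; "contact_force": force on the tool from outside, world axes, zero at the start; "ft_torque": the same for the moment, N m; "gripper_width": opening from 0.0 (shut) to 1.0 (fully open); "grasp_force": force on a finger pad.
Only numpy, scipy, OpenCV 4.12 (cv2) and the standard library are available. Lean on these libraries where they do the work, as an engineer would, in place of code of your own. Each camera call takes 0.05 s, during which the arm holds its last target. There are 200 camera calls.

### The job

Hook both sheet-steel pockets by their bent lips over the yellow wall of the crate so that they hang inside it, and have each bushing standing in the pocket of its own colour. Lay every chromed pin on the table into a vee of the rack of its own, fully down in both vee plates, and only when all the pins lie there swing the magnet lever fully over to its far side (on). Leave the other things on the bench where they are.

Things in the scene. Friction and masses are not known exactly. Their poses are not given: they have to be found in the camera images.
- crate: Fixed open plywood crate, 240 mm deep (x) by 260 mm wide (y) by 110 mm high, walls 12 mm thick, floor 10 mm thick. Its wall on the robot's side is painted yellow. Origin: centre of its underside; x points from the yellow wall to the plain far wall, z up.
- crate_rim (a point): Middle of the top edge of the crate's yellow wall (110 mm above the table, in the middle of the 12 mm thickness). Axes as the crate: y runs along the wall, +x is into the crate. The inner face of the wall is at x = +6 mm, the outer face at -6 mm; the side walls' inner faces are at y = +/-118 mm.
- rack: Fixed magnetic pin rack: dark steel base plate 120 (x) by 270 (y) by 10 mm, with two cross plates at x = -45 and +45 mm (12 mm thick, 78 mm free between), each with three grey upright 90-degree vees; a pin lies along x across both. Vee bottoms 50 mm, vee tips about 74 mm above the table. The magnet lever (red ball) stands at y = +95 mm. Origin: centre of underside, z up.
- maglever (a joint): Magnet lever, rad: 0 = off (leaning towards the rack's -x, the robot's side), 1.0 = fully on (leaning to +x). It starts near 0, swings about the rack's y axis, moves with a push of about 1 N at the ball and stays where it is left.
- maglever_tip (a point): Centre of the red ball (26 mm diameter) on the magnet lever, 70 mm from its pivot; the pivot is 32 mm above the table, so the ball is 93 mm up at either end of the swing and 102 mm halfway; the ball travels about 67 mm towards the rack's +x.
- vee0 (a point): Where the middle of a pin's centre line lies when it is seated in vee 0 of the rack (y = -105 mm in the rack's frame, about 70 mm above the table). Axes as the rack: the pin lies along x. Any vee suits any pin, one pin each.
- vee1 (a point): Where the middle of a pin's centre line lies when it is seated in vee 1 of the rack (y = -40 mm in the rack's frame, about 70 mm above the table). Axes as the rack: the pin lies along x. Any vee suits any pin, one pin each.
- vee2 (a point): Where the middle of a pin's centre line lies when it is seated in vee 2 of the rack (y = 25 mm in the rack's frame, about 70 mm above the table). Axes as the rack: the pin lies along x. Any vee suits any pin, one pin each.
- pin0: Loose chromed steel pin, 130 mm long: round shaft 28 mm in diameter with a dark 36 mm square, 6 mm thick plate at each end (59 mm of shaft either side of the middle). About 0.4 kg. Lies on the table on its plates. Origin: under the middle of the shaft, 18 mm from the centre line; x along the shaft; the two ends are alike. May be absent.
- pin0_mid (a point): Middle of the centre line of pin0 (18 mm above the table when it lies there); x along the shaft. Absent with the pin.
- pin1: Loose chromed steel pin, 130 mm long: round shaft 28 mm in diameter with a dark 36 mm square, 6 mm thick plate at each end (59 mm of shaft either side of the middle). About 0.4 kg. Lies on the table on its plates. Origin: under the middle of the shaft, 18 mm from the centre line; x along the shaft; the two ends are alike. May be absent.
- pin1_mid (a point): Middle of the centre line of pin1 (18 mm above the table when it lies there); x along the shaft. Absent with the pin.
- pin2: Loose chromed steel pin, 130 mm long: round shaft 28 mm in diameter with a dark 36 mm square, 6 mm thick plate at each end (59 mm of shaft either side of the middle). About 0.4 kg. Lies on the table on its plates. Origin: under the middle of the shaft, 18 mm from the centre line; x along the shaft; the two ends are alike. May be absent.
- pin2_mid (a point): Middle of the centre line of pin2 (18 mm above the table when it lies there); x along the shaft. Absent with the pin.
- pocket_blue: Loose blue sheet-steel hook-on pocket, standing upright, lip roughly towards the robot: open-topped box 54 (x) by 56 mm (y), walls and floor 3 mm; side walls 60 mm high, front (+x) 55, back (-x) 76. A bent lip at the top of the back points to -x (see its point). About 0.3 kg. Can be gripped from above across the two side walls (56 mm). Origin: centre of underside; z up.
- pocket_blue_lip (a point): Middle of the underside of the blue pocket's lip: x = -37, z = 72 mm in the pocket's frame. The lip, 50 mm wide (y), 4 mm thick, goes out from the back wall (outer face x = -27) and turns 18 mm down, leaving a 20 mm slot to the turned-down edge (x = -47); its top is at z = 76. Hung flat against the wall's inside, this point is 4 mm outside the middle of the rim.
- bushing_blue: Loose steel bushing with a blue band, 36 mm in diameter and 95 mm tall, standing upright, about 0.3 kg. Origin: centre of the underside, z up. In its pocket it stands on the 3 mm floor and sticks out at the top.
- pocket_red: Loose red sheet-steel hook-on pocket, standing upright, lip roughly towards the robot: open-topped box 54 (x) by 56 mm (y), walls and floor 3 mm; side walls 60 mm high, front (+x) 55, back (-x) 76. A bent lip at the top of the back points to -x (see its point). About 0.3 kg. Can be gripped from above across the two side walls (56 mm). Origin: centre of underside; z up.
- pocket_red_lip (a point): Middle of the underside of the red pocket's lip: x = -37, z = 72 mm in the pocket's frame. The lip, 50 mm wide (y), 4 mm thick, goes out from the back wall (outer face x = -27) and turns 18 mm down, leaving a 20 mm slot to the turned-down edge (x = -47); its top is at z = 76. Hung flat against the wall's inside, this point is 4 mm outside the middle of the rim.
- bushing_red: Loose steel bushing with a red band, 36 mm in diameter and 95 mm tall, standing upright, about 0.3 kg. Origin: centre of the underside, z up. In its pocket it stands on the 3 mm floor and sticks out at the top.
- paint_can: White and yellow paint can, 94 mm diameter, 120 mm tall, standing. Not part of the job: leave it alone. Origin: centre of the underside.
- grease_jar: Amber jar, 60 mm diameter, 80 mm tall, standing. Not part of the job: leave it alone. Origin: centre of the underside.
- wrench: Steel wrench lying flat on the table, about 160 to 200 mm long. Not part of the job: leave it alone. Origin: centre of the underside.
- link: Brown flat steel link, about 150 by 60 mm, 14 mm thick, lying flat. Not part of the job: leave it alone. Origin: centre of the underside.
Things that resemble listed ones, but are neither listed nor needed, are in the scene too. Leave any green look-alike of the bushing_red alone.

How it is judged:
On the way, in this order (a step that is already met when the one before it is completed fails the run):
1. every pin present lies down in a vee of the rack with the magnet lever still off (((x of pin0_mid in the frame of vee0 between -0.014 and 0.014 m and y of pin0_mid in the frame of vee0 between -0.005 and 0.005 m and z of pin0_mid in the frame of vee0 between -0.005 and 0.005 m) or (x of pin0_mid in the frame of vee1 between -0.014 and 0.014 m and y of pin0_mid in the frame of vee1 between -0.005 and 0.005 m and z of pin0_mid in the frame of vee1 between -0.005 and 0.005 m) or (x of pin0_mid in the frame of vee2 between -0.014 and 0.014 m and y of pin0_mid in the frame of vee2 between -0.005 and 0.005 m and z of pin0_mid in the frame of vee2 between -0.005 and 0.005 m)) and angle between the x axis of each of pin0_mid, pin1_mid, pin2_mid and the x axis of rack, either way round below 0.1 rad and ((x of pin1_mid in the frame of vee0 between -0.014 and 0.014 m and y of pin1_mid in the frame of vee0 between -0.005 and 0.005 m and z of pin1_mid in the frame of vee0 between -0.005 and 0.005 m) or (x of pin1_mid in the frame of vee1 between -0.014 and 0.014 m and y of pin1_mid in the frame of vee1 between -0.005 and 0.005 m and z of pin1_mid in the frame of vee1 between -0.005 and 0.005 m) or (x of pin1_mid in the frame of vee2 between -0.014 and 0.014 m and y of pin1_mid in the frame of vee2 between -0.005 and 0.005 m and z of pin1_mid in the frame of vee2 between -0.005 and 0.005 m)) and ((x of pin2_mid in the frame of vee0 between -0.014 and 0.014 m and y of pin2_mid in the frame of vee0 between -0.005 and 0.005 m and z of pin2_mid in the frame of vee0 between -0.005 and 0.005 m) or (x of pin2_mid in the frame of vee1 between -0.014 and 0.014 m and y of pin2_mid in the frame of vee1 between -0.005 and 0.005 m and z of pin2_mid in the frame of vee1 between -0.005 and 0.005 m) or (x of pin2_mid in the frame of vee2 between -0.014 and 0.014 m and y of pin2_mid in the frame of vee2 between -0.005 and 0.005 m and z of pin2_mid in the frame of vee2 between -0.005 and 0.005 m)) and value of joint maglever below 0.5 rad), for 0.2 s.
2. then the magnet lever is swung over to on (value of joint maglever above 0.8 rad), for 0.2 s.
At the end, for the whole second after the job is handed in: Both pockets hang upright (10 deg) inside the crate, lips down on the yellow rim (6 mm); each bushing stands in its colour's pocket; every pin lies in a vee (5 mm across and in height, 14 mm along, 6 deg); magnet lever above 0.8 rad; all at rest (x of pocket_blue_lip in the frame of crate_rim between -0.011 and 0.011 m and y of pocket_blue_lip in the frame of crate_rim between -0.1 and 0.1 m and z of pocket_blue_lip in the frame of crate_rim between -0.006 and 0.006 m and angle between each of pocket_blue, pocket_red's own z axis and vertical below 0.17 rad and x of each of pocket_blue, pocket_red in the frame of crate above -0.1 m and x of pocket_red_lip in the frame of crate_rim between -0.011 and 0.011 m and y of pocket_red_lip in the frame of crate_rim between -0.1 and 0.1 m and z of pocket_red_lip in the frame of crate_rim between -0.006 and 0.006 m and x of bushing_blue in the frame of pocket_blue between -0.02 and 0.02 m and y of bushing_blue in the frame of pocket_blue between -0.02 and 0.02 m and z of bushing_blue in the frame of pocket_blue between -0.003 and 0.02 m and angle between each of bushing_blue, bushing_red's own z axis and vertical below 0.4 rad and x of bushing_red in the frame of pocket_red between -0.02 and 0.02 m and y of bushing_red in the frame of pocket_red between -0.02 and 0.02 m and z of bushing_red in the frame of pocket_red between -0.003 and 0.02 m and ((x of pin0_mid in the frame of vee0 between -0.014 and 0.014 m and y of pin0_mid in the frame of vee0 between -0.005 and 0.005 m and z of pin0_mid in the frame of vee0 between -0.005 and 0.005 m) or (x of pin0_mid in the frame of vee1 between -0.014 and 0.014 m and y of pin0_mid in the frame of vee1 between -0.005 and 0.005 m and z of pin0_mid in the frame of vee1 between -0.005 and 0.005 m) or (x of pin0_mid in the frame of vee2 between -0.014 and 0.014 m and y of pin0_mid in the frame of vee2 between -0.005 and 0.005 m and z of pin0_mid in the frame of vee2 between -0.005 and 0.005 m)) and angle between the x axis of each of pin0_mid, pin1_mid, pin2_mid and the x axis of rack, either way round below 0.1 rad and ((x of pin1_mid in the frame of vee0 between -0.014 and 0.014 m and y of pin1_mid in the frame of vee0 between -0.005 and 0.005 m and z of pin1_mid in the frame of vee0 between -0.005 and 0.005 m) or (x of pin1_mid in the frame of vee1 between -0.014 and 0.014 m and y of pin1_mid in the frame of vee1 between -0.005 and 0.005 m and z of pin1_mid in the frame of vee1 between -0.005 and 0.005 m) or (x of pin1_mid in the frame of vee2 between -0.014 and 0.014 m and y of pin1_mid in the frame of vee2 between -0.005 and 0.005 m and z of pin1_mid in the frame of vee2 between -0.005 and 0.005 m)) and ((x of pin2_mid in the frame of vee0 between -0.014 and 0.014 m and y of pin2_mid in the frame of vee0 between -0.005 and 0.005 m and z of pin2_mid in the frame of vee0 between -0.005 and 0.005 m) or (x of pin2_mid in the frame of vee1 between -0.014 and 0.014 m and y of pin2_mid in the frame of vee1 between -0.005 and 0.005 m and z of pin2_mid in the frame of vee1 between -0.005 and 0.005 m) or (x of pin2_mid in the frame of vee2 between -0.014 and 0.014 m and y of pin2_mid in the frame of vee2 between -0.005 and 0.005 m and z of pin2_mid in the frame of vee2 between -0.005 and 0.005 m)) and value of joint maglever above 0.8 rad and linear speed of each of pin0, pin1, pin2, pocket_blue, bushing_blue, pocket_red, bushing_red below 0.03 m/s); the robot touches nothing.
It fails at once if a bystander (paint can, jar, wrench, link) is pushed more than 4 cm (distance of any of paint_can, grease_jar, wrench, link from where it was at the start of the episode above 0.04 m).
Of pin0, pin1, pin2 only 2 to 3 are there at a start; the rules pass over those that are not, and their reading is None.
At some moment in a run one of pin0, pin1, pin2 may be knocked a few centimetres aside while the robot is not near it.
It also fails if it takes over 210 s, if anything falls off the work surface, if the arm or the gripper's body presses on something with over 40 N, if the wrist force passes 120 N, or if a joint passes its speed limit or range.

## Working session

There is one attempt and no reset: what is moved stays moved. The work goes in short steps, Python scripts to look and compute and a tool call to move; the robot and the scene stay as the last step left them, time stands still between calls to the robot, and variables do not carry over. Pictures are saved under pics/ and viewed, at most 14 in all, crops included, and the job is handed in when it is done.

Besides the shell and the picture viewer there is one more tool, called after ">>>" as name(argument=value, ...), one argument or row to a line, values as JSON. servo_tool: Moves the arm, as the interface text tells. Its arguments: {"type":"object","properties":{"deltas":{"type":"array"}},"required":["deltas"]}

```bash
mkdir -p pics; cat > h.py <<'E'
import numpy as np, cv2, pickle
from plant import manip, grab_frame
from scipy.spatial.transform import Rotation as R
def grab(n):
    s=manip.state(); f=grab_frame(n); q=s["tool_rot"]
    if "rvec" in f:
        Rm=cv2.Rodrigues(np.array(f["rvec"],float))[0]; C=Rm.T; t=-Rm.T@np.array(f["tvec"],float).ravel()
    else:
        T=np.eye(4); T[:3,:3]=R.from_quat([q[1],q[2],q[3],q[0]]).as_matrix(); T[:3,3]=s["tool_pos"]
        T=T@np.array(f["T_tool_cam"]); C=T[:3,:3]; t=T[:3,3]
    f["C"]=C; f["o"]=t; f["K"]=np.array([[f["fx"],0,f["cx"]],[0,f["fy"],f["cy"]],[0,0,1.]])
    return f
def rays(f,uv):
    p=cv2.undistortPoints(np.array(uv,float).reshape(-1,1,2),f["K"],np.array(f["dist"],float)).reshape(-1,2)
    return np.c_[p,np.ones(len(p))]
def onplane(f,uv,z):
    d=rays(f,uv)@f["C"].T; return f["o"]+d*((z-f["o"][2])/d[:,2])[:,None]
def cloud(f):
    v,u=np.mgrid[:420,:560]; d=rays(f,np.c_[u.ravel(),v.ravel()]); z=np.array(f["z_map"]).ravel()
    P=(d*z[:,None])@f["C"].T+f["o"]; P[z==0]=np.nan; return P.reshape(420,560,3)
def save(f,n): cv2.imwrite("pics/"+n,f["pixels"][:,:,::-1])
def proj(f,P):
    return cv2.projectPoints(np.array(P,float).reshape(-1,1,3),cv2.Rodrigues(f["C"].T)[0],-f["C"].T@f["o"],f["K"],np.array(f["dist"],float))[0].reshape(-1,2)
E
python3 - <<'E'
from h import *
for n in("top","scene"):
    f=grab(n); save(f,n+"0.png"); pickle.dump(f,open(n+"0.pkl","wb")); print(n,f["o"],f["C"][:,2])
print(manip.state())
E
```

```text
top [0.28414371 0.00453016 1.47616391] [ 0.17286103 -0.00119622 -0.9849455 ]
scene [1.55764918 0.73673134 0.91946102] [-0.67508963 -0.4878578  -0.55339747]
{'time': 0.1, 'joint_pos': array([-1.36300651e+00,  5.32976512e-02,  1.61416703e+00, -1.32562232e-05,
        1.47600504e+00, -1.18988251e-01]), 'joint_vel': array([ 0.00055261, -0.00206712, -0.00424824,  0.00038143,  0.00101918,
       -0.00033053]), 'joint_efforts': array([ 1.27515568e-04, -3.94899738e+01, -3.71363139e+01, -1.80286415e-04,
        3.88847271e-03, -1.30332660e-05]), 'tool_pos': array([ 0.20051185, -0.59138883,  0.24417554]), 'tool_rot': array([-9.37314943e-04,  9.86681142e-01,  1.62663588e-01, -4.82491626e-05]), 'contact_force': array([ 0.49373936,  0.82289156, -0.32342298]), 'ft_torque': array([-0.00674502,  0.01729424,  0.04857338]), 'grasp_force': 0.0, 'gripper_width': 1.0006408688701462}
```

View pics/top0.png

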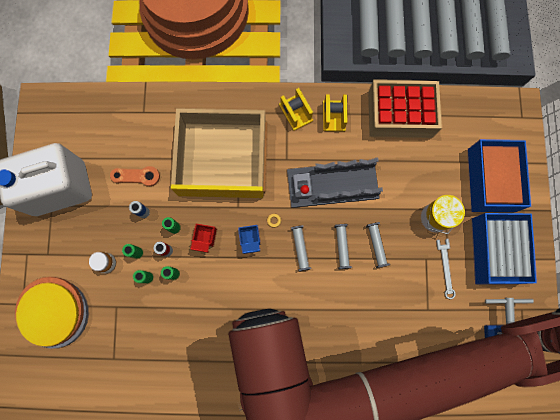

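View pics/scene0.png

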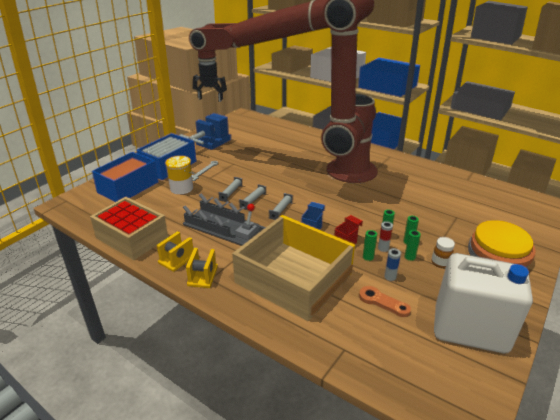

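Top view shows the yellow-walled crate at (218,152) and the rack at (335,183), with its red lever ball at (305,189). Pins are at (300,248), (342,247) and (376,246). The red pocket is at (203,237) and the blue pocket at (249,239).

Candidates that could be confused:
- **Bushings:** (137,210), which looks blue, and (161,249), which looks red, against green look-alikes at (170,225), (131,251), (143,277) and (169,272).
- **Jar:** (101,262), possibly confused with a bushing.
- **Pins:** the three on the table, against the grey bars in the blue box at (505,247).

I'll check these in a crop.

```bash
cat > m.py <<'E'
from h import *
f=pickle.load(open("top0.pkl","rb")); P=cloud(f); px=f["pixels"]
print("fx",f["fx"])
c=px[160:300,80:400]; cv2.imwrite("pics/crop1.png",cv2.resize(c[:,:,::-1],(800,350),interpolation=cv2.INTER_CUBIC))
def top(n,u,v,r,zmin,zmax):
    w=P[v-r:v+r,u-r:u+r].reshape(-1,3); m=(w[:,2]>zmin)&(w[:,2]<zmax); w=w[m]
    (cx,cy),(a,b),an=cv2.minAreaRect((w[:,:2]*1000).astype(np.float32))
    print(n,m.sum(),"rect c",round(cx),round(cy),"size",round(a),round(b),"ang",round(an,1),"mean",w.mean(0).round(3),"zmax",w[:,2].max().round(3))
for n,a in dict(bblue=(137,208,14,.085,.105),bred=(161,247,14,.085,.105),g=(170,225,14,.085,.105),pocR=(203,238,22,.04,.09),pocB=(249,240,22,.04,.09),pinA=(300,248,30,.012,.05),pinB=(342,247,28,.012,.05),pinC=(376,246,30,.012,.05),jar=(101,262,18,.06,.1),can=(447,213,26,.1,.14),crate=(218,152,55,.1,.12),rack=(335,183,55,.03,.085)).items(): top(n,*a)
E
python3 m.py
```

```text
fx 494.87868659331826
bblue 129 rect c 527 406 size 33 35 ang 84.7 mean [0.527 0.407 0.094] zmax 0.102
bred 141 rect c 412 331 size 34 37 ang 15.2 mean [0.412 0.33  0.095] zmax 0.103
g 132 rect c 483 312 size 34 36 ang 56.9 mean [0.482 0.31  0.095] zmax 0.104
pocR 276 rect c 446 216 size 56 80 ang 81.7 mean [0.435 0.218 0.069] zmax 0.085
pocB 259 rect c 444 83 size 78 56 ang 8.9 mean [0.432 0.081 0.07 ] zmax 0.086
pinA 453 rect c 445 -58 size 178 87 ang 31.6 mean [ 0.424 -0.064  0.03 ] zmax 0.042
pinB 461 rect c 432 -225 size 131 104 ang 5.1 mean [ 0.431 -0.192  0.03 ] zmax 0.042
pinC 521 rect c 432 -279 size 134 162 ang 0.7 mean [ 0.429 -0.282  0.03 ] zmax 0.04
jar 280 rect c 372 512 size 52 49 ang 86.3 mean [0.372 0.51  0.079] zmax 0.09
can 909 rect c 521 -477 size 94 93 ang 77.2 mean [ 0.52  -0.476  0.121] zmax 0.129
crate 1539 rect c 699 175 size 260 245 ang 89.2 mean [0.695 0.177 0.11 ] zmax 0.12
rack 1497 rect c 621 -187 size 287 343 ang 88.1 mean [ 0.608 -0.182  0.049] zmax 0.085
```

View pics/crop1.png

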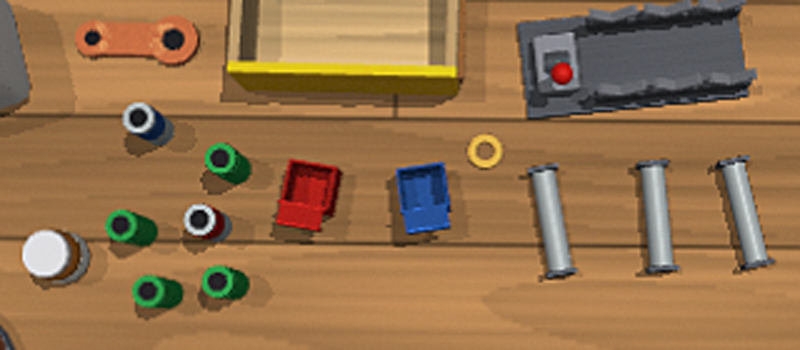

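The crop confirms the bushings: blue band at crop (146,120), red band at crop (205,222), the other four are all green. All three pins lie roughly along x. I'm moving above the pins and rack for a wrist view.

>>> servo_tool(
  deltas=[
    [[100,0.035,0.049,0.022,-2.34],[100,0.035,0.049,0.022,-2.34],[100,0.035,0.049,0.022,-2.34],[100,0.035,0.049,0.022,-2.34],[100,0.035,0.049,0.022,-2.34],[100,0.035,0.049,0.022,-2.34],[100,0.035,0.049,0.022,-2.34],[100,0.035,0.049,0.022,-2.34]],
  ],
)

```text
time: 0.9
tool_pos: [0.4196, -0.2843, 0.3828]
tool_rot: [-0.0, 1.0, -0.001, -0.0]
contact_force: [0.4, -0.2, -0.1]
gripper_width: 0.997
grasp_force: 0.0
```

>>> servo_tool(
  deltas=[
    [[100,0,0,0,0],[100,0,0,0,0],[100,0,0,0,0],[100,0,0,0,0],[100,0,0,0,0],[100,0,0,0,0],[100,0,0,0,0],[100,0,0,0,0]],
  ],
)

```text
time: 1.7
tool_pos: [0.4188, -0.2864, 0.3825]
tool_rot: [-0.0, 1.0, -0.0, -0.0]
contact_force: [-0.2, 0.2, 0.0]
gripper_width: 0.997
grasp_force: 0.0
```

```bash
python3 - <<'E'
from h import *
f=grab("wrist"); save(f,"w1.png"); pickle.dump(f,open("w1.pkl","wb")); print(f["o"],f["C"][:,2],f["fx"],manip.state()["tool_pos"])
E
```

```text
[ 0.49186862 -0.28575238  0.51122409] [-2.90822234e-01  1.50514639e-04 -9.56777093e-01] 305.06776385988314 [ 0.4189004  -0.28631601  0.38255147]
```

View pics/w1.png

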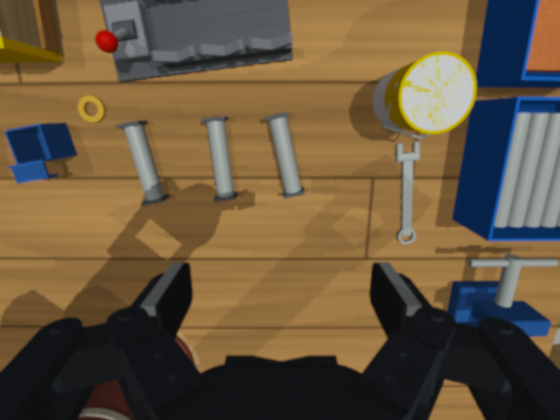

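Wrist view shows the three pins at (145,160), (221,158) and (285,155), and the near part of the rack at (200,35) with its red ball at (107,41).

```bash
python3 - <<'E'
from h import *
def comps(P,zmin,zmax,xr,yr,wrap=''):
    pts=P.reshape(-1,3); m=(pts[:,2]>zmin)&(pts[:,2]<zmax)&(pts[:,0]>xr[0])&(pts[:,0]<xr[1])&(pts[:,1]>yr[0])&(pts[:,1]<yr[1])
    lab=cv2.connectedComponentsWithStats(m.reshape(420,560).astype(np.uint8))
    for i in range(1,lab[0]):
        if lab[2][i,4]<80: continue
        w=P[lab[1]==i]; (cx,cy),s,an=cv2.minAreaRect((w[:,:2]*1000).astype(np.float32))
        h=np.percentile(w,[1,99],axis=0).round(3)
        c=w[:,:2].mean(0); e=np.linalg.svd(w[:,:2]-c,full_matrices=False)[2][0]
        print(lab[2][i,4],"rect",round(cx,1),round(cy,1),np.round(s),round(an,1),"pca ang",round(np.degrees(np.arctan(e[1]/e[0])),1),"ext",h[:,:2].ravel())
for n in("w1","top0"):
    f=pickle.load(open(n+".pkl","rb")); P=cloud(f)
    print(n,"pins"); comps(P,.016,.05,(.34,.53),(-.36,-.02))
    print("rack"); comps(P,.004,.09,(.53,.74),(-.36,.0))
    print("rack hi"); comps(P,.055,.09,(.53,.74),(-.36,.0))
    print("crate"); comps(P,.100,.125,(.53,.85),(0,.35))
    if n=="top0":
        print("pockets"); comps(P,.05,.09,(.36,.52),(.02,.28))
    px=f["pixels"].astype(int); m=(px[:,:,0]>150)&(px[:,:,1]<50)&(px[:,:,2]<50)
    q=P[m&(abs(P[:,:,2]-.09)<.03)]; q=q[(q[:,0]>.5)&(q[:,1]<0)]; print("ball",q.mean(0),len(q))
E
```

```text
w1 pins
1531 rect 433.3 -292.6 [131.  35.] 12.6 pca ang 12.7 ext [ 0.37  -0.32   0.496 -0.267]
1560 rect 428.3 -188.5 [131.  36.] 5.0 pca ang 4.9 ext [ 0.365 -0.209  0.492 -0.171]
1620 rect 421.1 -65.1 [129.  37.] 10.8 pca ang 10.6 ext [ 0.358 -0.092  0.485 -0.041]
rack
12837 rect 614.8 -163.8 [110. 270.] 6.3 pca ang -87.6 ext [ 0.553 -0.296  0.653 -0.036]
rack hi
206 rect 589.4 -288.7 [13. 24.] 5.6 pca ang -84.9 ext [ 0.583 -0.301  0.596 -0.277]
203 rect 585.6 -256.4 [13. 25.] 5.6 pca ang -83.0 ext [ 0.579 -0.267  0.592 -0.245]
184 rect 582.0 -223.3 [13. 24.] 5.7 pca ang -81.0 ext [ 0.575 -0.235  0.589 -0.213]
225 rect 578.6 -193.0 [13. 26.] 5.8 pca ang -81.8 ext [ 0.572 -0.205  0.585 -0.181]
167 rect 574.9 -160.4 [13. 23.] 7.4 pca ang -85.2 ext [ 0.568 -0.172  0.581 -0.149]
232 rect 571.2 -126.9 [13. 24.] 6.5 pca ang -82.6 ext [ 0.564 -0.139  0.578 -0.115]
crate
296 rect 600.0 48.3 [12. 55.] 77.9 pca ang -3.4 ext [0.574 0.046 0.626 0.057]
ball [ 0.58291897 -0.07408255  0.10704341] 214
top0 pins
436 rect 434.0 -295.8 [131.  36.] 13.0 pca ang 12.5 ext [ 0.37  -0.32   0.497 -0.268]
440 rect 422.5 -66.3 [130.  36.] 10.7 pca ang 10.3 ext [ 0.358 -0.09   0.486 -0.042]
442 rect 429.0 -190.7 [131.  35.] 5.1 pca ang 5.3 ext [ 0.364 -0.209  0.493 -0.172]
rack
3591 rect 633.6 -173.7 [155. 300.] 6.8 pca ang -83.6 ext [ 0.555 -0.303  0.688 -0.033]
rack hi
crate
1540 rect 698.6 174.7 [260. 245.] 89.2 pca ang 89.0 ext [0.577 0.045 0.817 0.303]
pockets
225 rect 445.2 216.1 [55. 80.] 84.3 pca ang 29.1 ext [0.404 0.19  0.486 0.245]
243 rect 443.9 82.6 [78. 56.] 8.9 pca ang 10.0 ext [0.403 0.054 0.484 0.115]
ball [ 0.84270285 -0.37191028  0.09149294] 1400
```

>>> servo_tool(
  deltas=[
    [[100,0.0018,-0.001,-0.035,1.59],[100,0.0018,-0.001,-0.035,1.59],[100,0.0018,-0.001,-0.035,1.59],[100,0.0018,-0.001,-0.035,1.59],[100,0.0018,-0.001,-0.035,1.59],[100,0.0018,-0.001,-0.035,1.59],[100,0.0018,-0.001,-0.035,1.59],[100,0.0018,-0.001,-0.035,1.59]],
  ],
)

```text
time: 2.55
tool_pos: [0.4335, -0.2942, 0.1014]
tool_rot: [0.0, 0.994, 0.111, 0.0]
contact_force: [-0.2, -0.0, -0.2]
gripper_width: 1.002
grasp_force: 0.0
```

>>> servo_tool(
  deltas=[
    [[100,0,0,-0.0142,0],[100,0,0,-0.0142,0],[100,0,0,-0.0142,0],[100,0,0,-0.0142,0],[100,0,0,-0.0142,0],[100,0,0,-0.0142,0],[30,0,0,0,0],[0,0,0,0,0]],
  ],
)

```text
time: 3.35
tool_pos: [0.4333, -0.2941, 0.017]
tool_rot: [-0.0, 0.994, 0.111, -0.0]
contact_force: [-0.1, 0.1, 0.2]
gripper_width: 0.692
grasp_force: 0.0
```

>>> servo_tool(
  deltas=[
    [[0,0,0,0,0],[0,0,0,0,0],[0,0,0,0,0],[0,0,0,0,0],[0,0,0,0.005,0],[0,0,0,0.01,0],[0,0,0,0.02,0],[0,0,0,0.03,0]],
  ],
)

```text
time: 4.15
tool_pos: [0.4314, -0.2924, 0.0805]
tool_rot: [-0.002, 0.994, 0.111, -0.002]
contact_force: [0.1, 0.2, -4.2]
gripper_width: 0.303
grasp_force: 59.5
```

>>> servo_tool(
  deltas=[
    [[0,0.0,0.0,0.03,0],[0,0.02,0.003,0.03,-0.9],[0,0.03,0.004,0.01,-0.9],[0,0.033,0.004,0,-0.9],[0,0.033,0.004,0,-0.9],[0,0.033,0.004,0,-0.9],[0,0.03,0.004,0,-0.9],[0,0.02,0.002,0,-0.9]],
  ],
)

```text
time: 4.95
tool_pos: [0.6335, -0.2682, 0.1515]
tool_rot: [-0.001, 0.998, 0.056, -0.001]
contact_force: [-0.9, -0.7, -4.2]
gripper_width: 0.308
grasp_force: 59.7
```

>>> servo_tool(
  deltas=[
    [[0,0,0,0,0],[0,0,0,0,0],[0,0,0,-0.015,0],[0,0,0,-0.015,0],[0,0,0,-0.01,0],[0,0,0,0,0],[0,0,0,0,0],[0,0,0,0,0]],
  ],
)

```text
time: 5.75
tool_pos: [0.6328, -0.2695, 0.1131]
tool_rot: [0.0, 0.998, 0.056, 0.001]
contact_force: [-0.2, -0.1, -5.4]
gripper_width: 0.305
grasp_force: 59.7
```

>>> servo_tool(
  deltas=[
    [[0,0,0.002,-0.01,0],[0,0,0,-0.01,0],[0,0,0,-0.01,0],[0,0,0,-0.008,0],[0,0,0,-0.004,0],[0,0,0,0,0],[0,0,0,0,0],[0,0,0,0,0]],
  ],
)

```text
time: 6.55
tool_pos: [0.6326, -0.2678, 0.0706]
tool_rot: [0.001, 0.998, 0.056, 0.0]
contact_force: [0.3, -4.2, -3.6]
gripper_width: 0.302
grasp_force: 59.7
```

Touching now, so I'll open part-way, lift and move to above pin B.

>>> servo_tool(
  deltas=[
    [[52,0,0,0,0],[52,0,0,0,0],[52,0,0,0,0],[52,0,0,0,0],[52,0,0,0.01,0],[52,0,0,0.02,0],[52,0,0,0.04,0],[52,0,0,0.04,0]],
  ],
)

```text
time: 7.35
tool_pos: [0.6319, -0.2668, 0.1814]
tool_rot: [-0.001, 0.998, 0.056, -0.001]
contact_force: [1.5, -0.2, 1.1]
gripper_width: 0.52
grasp_force: 0.0
```

>>> servo_tool(
  deltas=[
    [[100,-0.03,0.01,0.02,-0.2],[100,-0.03,0.01,0.02,-0.2],[100,-0.03,0.01,0.02,-0.2],[100,-0.03,0.01,0.02,-0.2],[100,-0.03,0.01,0.02,-0.2],[100,-0.03,0.01,0.02,-0.2],[100,-0.024,0.01,0.02,-0.1],[100,0,0.009,0,-0.1]],
  ],
)

```text
time: 8.15
tool_pos: [0.4277, -0.1884, 0.3254]
tool_rot: [0.002, 0.999, 0.043, 0.003]
contact_force: [0.4, -0.4, -0.3]
gripper_width: 0.998
grasp_force: 0.0
```

```bash
cat > w.py <<'E'
from h import *
import sys
def comps(P,zmin,zmax,xr,yr,amin=80):
    m=(P[:,:,2]>zmin)&(P[:,:,2]<zmax)&(P[:,:,0]>xr[0])&(P[:,:,0]<xr[1])&(P[:,:,1]>yr[0])&(P[:,:,1]<yr[1])
    lab=cv2.connectedComponentsWithStats(m.astype(np.uint8))
    for i in range(1,lab[0]):
        if lab[2][i,4]<amin: continue
        w=P[lab[1]==i]; (cx,cy),s,an=cv2.minAreaRect((w[:,:2]*1000).astype(np.float32))
        print(lab[2][i,4],"rect",round(cx,1),round(cy,1),np.round(s),round(an,1),"z",np.percentile(w[:,2],[5,50,95]).round(3))
if __name__=="__main__":
    n=sys.argv[1]; f=grab("wrist"); save(f,n+".png"); pickle.dump(f,open(n+".pkl","wb")); P=cloud(f)
    print("table"); comps(P,.016,.05,(.30,.53),(-.40,0.03))
    print("rack"); comps(P,.078,.10,(.53,.75),(-.36,.02))
    print(manip.state()["tool_pos"])
E
python3 w.py w2
```

```text
table
1978 rect 421.9 -64.3 [131.  36.] 10.5 z [0.021 0.03  0.036]
1862 rect 428.3 -188.3 [129.  36.] 4.9 z [0.023 0.031 0.036]
rack
1400 rect 599.2 -272.3 [65. 35.] 5.2 z [0.079 0.083 0.088]
[ 0.42835917 -0.18714227  0.32352362]
```

>>> servo_tool(
  deltas=[
    [[100,0,-0.001,-0.028,0],[100,0,0,-0.028,0],[100,0,0,-0.028,0],[100,0,0,-0.028,0],[100,0,0,-0.028,0],[100,0,0,-0.028,0],[100,0,0,-0.028,0],[100,0,0,-0.028,0]],
  ],
)

```text
time: 9.0
tool_pos: [0.4283, -0.1887, 0.0943]
tool_rot: [-0.0, 0.999, 0.044, -0.0]
contact_force: [-0.1, 0.3, -0.3]
gripper_width: 1.001
grasp_force: 0.0
```

>>> servo_tool(
  deltas=[
    [[100,0,0,-0.014,0],[100,0,0,-0.014,0],[100,0,0,-0.014,0],[100,0,0,-0.014,0],[100,0,0,-0.014,0],[100,0,0,-0.012,0],[30,0,0,0,0],[0,0,0,0,0]],
  ],
)

```text
time: 9.8
tool_pos: [0.4284, -0.1892, 0.0142]
tool_rot: [-0.0, 0.999, 0.044, -0.0]
contact_force: [0.7, -0.7, -0.3]
gripper_width: 0.688
grasp_force: 0.0
```

>>> servo_tool(
  deltas=[
    [[0,0,0,0,0],[0,0,0,0,0],[0,0,0,0,0],[0,0,0,0,0],[0,0,0,0.005,0],[0,0,0,0.01,0],[0,0,0,0.02,0],[0,0,0,0.03,0]],
  ],
)

```text
time: 10.6
tool_pos: [0.4262, -0.1878, 0.0777]
tool_rot: [-0.002, 0.999, 0.044, -0.002]
contact_force: [-0.0, -0.1, -5.4]
gripper_width: 0.305
grasp_force: 59.4
```

>>> servo_tool(
  deltas=[
    [[0,0.0,0.0,0.03,0],[0,0.02,-0.002,0.03,0.2],[0,0.03,-0.003,0.01,0.2],[0,0.033,-0.003,0,0.2],[0,0.033,-0.003,0,0.2],[0,0.033,-0.002,0,0.2],[0,0.03,-0.002,0,0.2],[0,0.019,0,0,0.2]],
  ],
)

```text
time: 11.4
tool_pos: [0.6275, -0.204, 0.1486]
tool_rot: [-0.0, 0.998, 0.056, -0.0]
contact_force: [1.0, 0.2, -4.5]
gripper_width: 0.307
grasp_force: 59.7
```

>>> servo_tool(
  deltas=[
    [[0,0,0,0,0],[0,0,0,0,0],[0,0,0,-0.015,0],[0,0,0,-0.015,0],[0,0,0,-0.01,0],[0,0,0,0,0],[0,0,0,0,0],[0,0,0,0,0]],
  ],
)

```text
time: 12.2
tool_pos: [0.6268, -0.2044, 0.1101]
tool_rot: [0.0, 0.998, 0.056, 0.001]
contact_force: [0.3, 0.6, -4.1]
gripper_width: 0.306
grasp_force: 59.6
```

>>> servo_tool(
  deltas=[
    [[0,-0.001,0.001,-0.01,0],[0,0,0,-0.01,0],[0,0,0,-0.01,0],[0,0,0,-0.008,0],[0,0,0,-0.004,0],[0,0,0,-0.001,0],[0,0,0,0,0],[0,0,0,0,0]],
  ],
)

```text
time: 13.0
tool_pos: [0.6251, -0.2036, 0.0672]
tool_rot: [0.0, 0.998, 0.056, -0.001]
contact_force: [-5.8, -0.4, 2.5]
gripper_width: 0.31
grasp_force: 60.3
```

>>> servo_tool(
  deltas=[
    [[50,0,0,0,0],[50,0,0,0,0],[50,0,0,0,0],[50,0,0,0,0],[50,0,0,0.01,0],[50,0,0,0.02,0],[50,0,0,0.04,0],[50,0,0,0.04,0]],
  ],
)

```text
time: 13.8
tool_pos: [0.6249, -0.2029, 0.1773]
tool_rot: [-0.0, 0.998, 0.056, -0.001]
contact_force: [-0.1, -0.0, 1.1]
gripper_width: 0.503
grasp_force: 0.0
```

>>> servo_tool(
  deltas=[
    [[100,-0.03,0.018,0.02,0.5],[100,-0.03,0.018,0.02,0.5],[100,-0.03,0.018,0.02,0.5],[100,-0.03,0.018,0.02,0.5],[100,-0.03,0.018,0.02,0.5],[100,-0.03,0.018,0.02,0.5],[100,-0.023,0.018,0.02,0.5],[100,0,0.013,0,0.5]],
  ],
)

```text
time: 14.6
tool_pos: [0.4219, -0.0637, 0.3213]
tool_rot: [0.002, 0.996, 0.091, 0.004]
contact_force: [0.5, -0.4, 0.8]
gripper_width: 0.998
grasp_force: 0.0
```

```bash
python3 w.py w3
```

```text
table
1947 rect 422.1 -63.7 [130.  36.] 10.5 z [0.022 0.031 0.036]
rack
1846 rect 603.2 -204.5 [89. 37.] 6.9 z [0.079 0.083 0.088]
1900 rect 612.1 -266.6 [94. 37.] 10.4 z [0.079 0.083 0.088]
[ 0.42243626 -0.06231478  0.31939138]
```

>>> servo_tool(
  deltas=[
    [[100,0,-0.001,-0.028,0],[100,0,0,-0.028,0],[100,0,0,-0.028,0],[100,0,0,-0.028,0],[100,0,0,-0.028,0],[100,0,0,-0.028,0],[100,0,0,-0.028,0],[100,0,0,-0.028,0]],
  ],
)

```text
time: 15.45
tool_pos: [0.4222, -0.0652, 0.0903]
tool_rot: [-0.0, 0.996, 0.091, -0.001]
contact_force: [-0.2, -0.5, -0.4]
gripper_width: 1.003
grasp_force: 0.0
```

>>> servo_tool(
  deltas=[
    [[100,0,0,-0.014,0],[100,0,0,-0.014,0],[100,0,0,-0.014,0],[100,0,0,-0.014,0],[100,0,0,-0.014,0],[100,0,0,-0.006,0],[30,0,0,0,0],[0,0,0,0,0]],
  ],
)

```text
time: 16.25
tool_pos: [0.4226, -0.0653, 0.0164]
tool_rot: [-0.0, 0.996, 0.091, -0.0]
contact_force: [-0.1, -0.1, 1.0]
gripper_width: 0.691
grasp_force: 0.0
```

>>> servo_tool(
  deltas=[
    [[0,0,0,0,0],[0,0,0,0,0],[0,0,0,0,0],[0,0,0,0,0],[0,0,0,0.005,0],[0,0,0,0.01,0],[0,0,0,0.02,0],[0,0,0,0.03,0]],
  ],
)

```text
time: 17.05
tool_pos: [0.42, -0.0644, 0.0799]
tool_rot: [-0.001, 0.996, 0.091, -0.003]
contact_force: [0.4, -1.0, -4.4]
gripper_width: 0.305
grasp_force: 59.4
```

>>> servo_tool(
  deltas=[
    [[0,0.0,-0.005,0.035,0],[0,0.02,-0.01,0.035,-0.5],[0,0.03,-0.012,0.0,-0.6],[0,0.033,-0.012,0,-0.6],[0,0.033,-0.012,0,-0.6],[0,0.033,-0.01,0,-0.6],[0,0.03,-0.008,0,-0.6],[0,0.017,-0.005,0,-0.5]],
  ],
)

```text
time: 17.85
tool_pos: [0.6197, -0.1397, 0.1508]
tool_rot: [-0.0, 0.998, 0.056, -0.0]
contact_force: [0.0, -0.3, -4.4]
gripper_width: 0.306
grasp_force: 59.6
```

>>> servo_tool(
  deltas=[
    [[0,0,0,0,0],[0,0,0,0,0],[0,0,0,-0.015,0],[0,0,0,-0.015,0],[0,0,0,-0.01,0],[0,0,0,0,0],[0,0,0,0,0],[0,0,0,0,0]],
  ],
)

```text
time: 18.65
tool_pos: [0.6188, -0.1393, 0.1121]
tool_rot: [0.0, 0.998, 0.056, 0.001]
contact_force: [-0.1, -0.0, -3.7]
gripper_width: 0.308
grasp_force: 59.6
```

After releasing I'll back off to see the whole rack. The camera sits 73 mm ahead in x, so I'll hold the TCP at about (0.55,-0.2,0.35).

>>> servo_tool(
  deltas=[
    [[0,-0.001,0,-0.01,0],[0,0,0,-0.01,0],[0,0,0,-0.01,0],[0,0,0,-0.008,0],[0,0,0,-0.004,0],[0,0,0,-0.001,0],[0,0,0,0,0],[0,0,0,0,0]],
  ],
)

```text
time: 19.45
tool_pos: [0.6165, -0.1391, 0.0691]
tool_rot: [-0.0, 0.998, 0.056, -0.002]
contact_force: [-6.4, 0.3, 3.5]
gripper_width: 0.303
grasp_force: 60.6
```

>>> servo_tool(
  deltas=[
    [[48,0,0,0,0],[48,0,0,0,0],[48,0,0,0,0],[48,0,0,0,0],[48,0,0,0.01,0],[48,0,0,0.02,0],[48,0,0,0.04,0],[48,0,0,0.04,0]],
  ],
)

```text
time: 20.25
tool_pos: [0.6169, -0.139, 0.1794]
tool_rot: [-0.0, 0.998, 0.056, -0.001]
contact_force: [0.8, -0.3, 0.6]
gripper_width: 0.477
grasp_force: 0.0
```

>>> servo_tool(
  deltas=[
    [[48,-0.01,-0.008,0.03,0],[48,-0.01,-0.008,0.03,0],[48,-0.01,-0.008,0.03,0],[48,-0.01,-0.008,0.03,0],[48,-0.01,-0.008,0.03,0],[48,-0.01,-0.008,0.03,0],[48,-0.01,-0.008,0,0],[48,0,0,0,0]],
  ],
)

```text
time: 21.05
tool_pos: [0.5469, -0.196, 0.3601]
tool_rot: [0.001, 0.998, 0.055, 0.001]
contact_force: [-0.2, 0.4, -1.5]
gripper_width: 0.479
grasp_force: 0.0
```

```bash
python3 w.py w4
```

```text
table
rack
2018 rect 631.9 -268.2 [130.  37.] 6.4 z [0.079 0.083 0.088]
1991 rect 615.7 -138.5 [129.  36.] 6.6 z [0.079 0.083 0.088]
1996 rect 623.9 -202.7 [128.  36.] 6.5 z [0.079 0.083 0.088]
[ 0.54697651 -0.19535308  0.35820433]
```

View pics/w4.png

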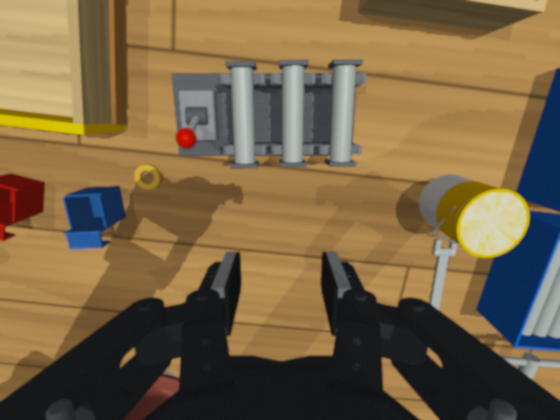

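All three pins are seated: pins at (243,115), (292,115) and (344,112), yaw about 6.5°, shaft tops about 84 mm. The red ball at (186,138) is still on the off side. Next is the lever.

>>> servo_tool(
  deltas=[
    [[0,-0.005,0.03,0,0],[0,-0.005,0.03,0,0],[0,-0.003,0.03,-0.03,0],[0,0,0.03,-0.04,0],[0,0,0.003,-0.05,0],[0,0,0,-0.05,0],[0,0,0,-0.04,0],[0,0,0,-0.03,0]],
  ],
)

```text
time: 21.9
tool_pos: [0.5315, -0.0706, 0.1128]
tool_rot: [-0.001, 0.998, 0.056, -0.003]
contact_force: [-0.2, -0.1, 0.1]
gripper_width: -0.001
grasp_force: 0.0
```

>>> servo_tool(
  deltas=[
    [[0,0,0,-0.01,0],[0,0,0,-0.01,0],[0,0,0,0,0],[0,0,0,0,0],[0,0,0,0,0],[0,0,0,0,0],[0,0,0,0,0],[0,0,0,0,0]],
  ],
)

```text
time: 22.7
tool_pos: [0.5346, -0.0723, 0.099]
tool_rot: [0.0, 0.998, 0.056, 0.0]
contact_force: [-1.3, 0.3, 0.2]
gripper_width: -0.003
grasp_force: 0.0
```

>>> servo_tool(
  deltas=[
    [[0,0.012,0.001,0,0],[0,0.012,0.001,0,0],[0,0.012,0.001,0,0],[0,0.012,0.001,0,0],[0,0.012,0.001,0,0],[0,0.01,0.001,0,0],[0,0.005,0.001,0,0],[0,0.005,0.001,0,0]],
  ],
)

```text
time: 23.5
tool_pos: [0.6146, -0.0641, 0.0979]
tool_rot: [-0.0, 0.998, 0.056, -0.001]
contact_force: [-1.4, -1.1, -0.5]
gripper_width: 0.001
grasp_force: 0.6
```

>>> servo_tool(
  deltas=[
    [[0,0.004,0,0,0],[0,0.002,0,0,0],[0,0.002,0,0,0],[0,0.001,0,0,0],[0,0,0,0,0],[0,0,0,0,0],[0,0,0,0,0],[0,0,0,0,0]],
  ],
)

```text
time: 24.3
tool_pos: [0.6205, -0.0641, 0.0979]
tool_rot: [-0.001, 0.998, 0.056, -0.004]
contact_force: [-10.8, 0.1, 4.3]
gripper_width: -0.002
grasp_force: 5.3
```

The lever is at its stop (10.8 N). I'm backing off and moving above the pockets.

>>> servo_tool(
  deltas=[
    [[0,-0.015,-0.001,0,0],[0,-0.02,0,0.01,0],[0,-0.01,0,0.05,0],[0,-0.02,0.02,0.05,0],[50,-0.03,0.03,0.05,0],[100,-0.03,0.04,0.05,0],[100,-0.03,0.04,0.04,0],[100,-0.03,0.04,0.02,0]],
  ],
)

```text
time: 25.1
tool_pos: [0.466, 0.0723, 0.3284]
tool_rot: [0.0, 0.998, 0.055, 0.003]
contact_force: [0.6, 0.8, 0.1]
gripper_width: 0.679
grasp_force: 0.0
```

>>> servo_tool(
  deltas=[
    [[100,-0.015,0.02,0,0.5],[100,0,0.01,0,0.5],[100,0,0,0,0.5],[100,0,0,0,0.5],[100,0,0,0,0.6],[100,0,0,0,0],[100,0,0,0,0],[100,0,0,0,0]],
  ],
)

```text
time: 25.9
tool_pos: [0.451, 0.1014, 0.3241]
tool_rot: [0.0, 0.997, 0.078, -0.0]
contact_force: [0.0, -0.1, -0.0]
gripper_width: 0.998
grasp_force: 0.0
```

```bash
cat > w5.py <<'E'
from w import *
n=sys.argv[1]; f=grab("wrist"); save(f,n+".png"); pickle.dump(f,open(n+".pkl","wb")); P=cloud(f)
print("pockets>.05"); comps(P,.050,.095,(.36,.52),(.02,.29))
print("lip>.068"); comps(P,.068,.09,(.36,.52),(.02,.29),40)
print("crate"); comps(P,.100,.125,(.53,.85),(0,.35))
px=f["pixels"].astype(int); y=(px[:,:,0]>130)&(px[:,:,1]>110)&(px[:,:,2]<70)&(abs(P[:,:,2]-.11)<.008)&(P[:,:,0]>.54)&(P[:,:,0]<.64)
w=P[y]; print("rim",len(w),w.min(0),w.max(0)); print(cv2.minAreaRect((w[:,:2]*1000).astype(np.float32)))
yy=w[:,1]; xb=[(b,w[(yy>b)&(yy<b+.03),0].mean().round(4)) for b in np.arange(.05,.3,.03) if ((yy>b)&(yy<b+.03)).sum()>5]; print(xb)
print(manip.state()["tool_pos"],manip.state()["tool_rot"])
E
python3 w5.py w5
```

```text
pockets>.05
1478 rect 444.6 220.6 [55. 79.] 80.9 z [0.053 0.075 0.077]
1304 rect 443.1 85.1 [78. 56.] 9.0 z [0.054 0.075 0.077]
lip>.068
909 rect 419.3 224.7 [55. 28.] 80.5 z [0.073 0.076 0.077]
856 rect 417.9 81.6 [27. 55.] 9.0 z [0.073 0.076 0.077]
crate
4888 rect 608.0 178.1 [ 71. 261.] 0.9 z [0.104 0.11  0.111]
rim 3520 [0.57422142 0.04839465 0.10232954] [0.59219607 0.30831973 0.11265652]
((583.2188110351562, 178.33108520507812), (259.9450378417969, 15.559965133666992), 89.41868591308594)
[(np.float64(0.05), np.float64(0.5804)), (np.float64(0.08), np.float64(0.5807)), (np.float64(0.11), np.float64(0.5812)), (np.float64(0.14), np.float64(0.5816)), (np.float64(0.16999999999999998), np.float64(0.5821)), (np.float64(0.2), np.float64(0.5825)), (np.float64(0.22999999999999998), np.float64(0.583)), (np.float64(0.26), np.float64(0.5836)), (np.float64(0.29), np.float64(0.5839))]
[0.4509539  0.10146867 0.32416506] [ 7.69846952e-07  9.96924517e-01  7.83676711e-02 -1.27662897e-04]
```

View pics/w5.png

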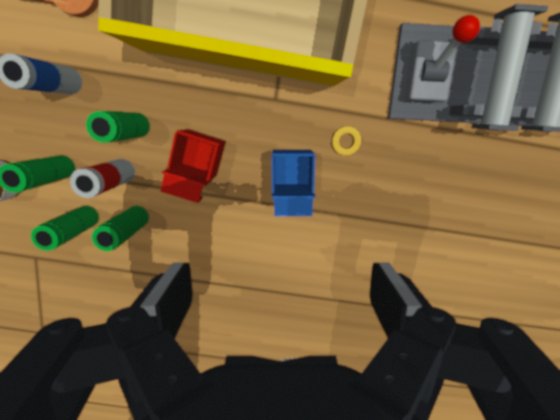

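The lever ball at (466,28) has swung to the far side. The blue pocket is at (293,180), the red pocket at (193,165), and the yellow rim runs from (100,28) to (352,70). I'm going to the blue pocket.

>>> servo_tool(
  deltas=[
    [[100,0.004,-0.0144,-0.028,0],[100,0,0,-0.028,0],[100,0,0,-0.028,0],[100,0,0,-0.028,0],[100,0,0,-0.028,0],[100,0,0,-0.028,0],[100,0,0,-0.028,0],[100,0,0,-0.02,0]],
  ],
)

```text
time: 26.75
tool_pos: [0.4539, 0.0873, 0.1062]
tool_rot: [-0.0, 0.997, 0.079, -0.001]
contact_force: [-1.0, -0.1, 0.4]
gripper_width: 1.003
grasp_force: 0.0
```

>>> servo_tool(
  deltas=[
    [[100,0,0,-0.014,0],[100,0,0,-0.014,0],[100,0,0,-0.014,0],[100,0,0,-0.014,0],[100,0,0,-0.006,0],[100,0,0,0,0],[80,0,0,0,0],[60,0,0,0,0]],
  ],
)

```text
time: 27.55
tool_pos: [0.4556, 0.0874, 0.0471]
tool_rot: [0.0, 0.997, 0.079, 0.001]
contact_force: [-0.5, 0.0, 0.2]
gripper_width: 0.693
grasp_force: 0.0
```

>>> servo_tool(
  deltas=[
    [[40,0,0,0,0],[40,0,0,0,0],[40,0,0,0,0],[40,0,0,0,0],[40,0,0,0,0],[40,0,0,0,0],[40,0,0,0.003,0],[40,0,0,0.007,0]],
  ],
)

```text
time: 28.35
tool_pos: [0.4528, 0.0874, 0.0546]
tool_rot: [-0.0, 0.997, 0.079, -0.002]
contact_force: [-0.1, -0.6, -3.4]
gripper_width: 0.643
grasp_force: 64.6
```

>>> servo_tool(
  deltas=[
    [[40,0,0,0.03,0],[40,0,0,0.03,-1.4],[40,0,0.005,0.03,-1.5],[40,0.02,0.01,0.03,-1.5],[40,0.03,0.01,0,-1.5],[40,0.03,0.008,0,-1.5],[40,0.03,0.002,0,-1.5],[40,0.02,0,0,-1]],
  ],
)

```text
time: 29.15
tool_pos: [0.5854, 0.1227, 0.1752]
tool_rot: [0.0, 1.0, -0.008, -0.001]
contact_force: [-0.0, 0.1, -3.2]
gripper_width: 0.642
grasp_force: 65.1
```

>>> servo_tool(
  deltas=[
    [[40,0.02,0,0,0],[40,0.01,0,0,0],[40,0.004,0,0,0],[40,0,0,0,0],[40,0,0,0,0],[40,0,0,0,0],[40,0,0,0,0],[40,0,0,0,0]],
  ],
)

```text
time: 29.95
tool_pos: [0.6185, 0.1224, 0.1764]
tool_rot: [-0.0, 1.0, -0.008, 0.0]
contact_force: [-0.1, 0.3, -4.2]
gripper_width: 0.643
grasp_force: 65.1
```

```bash
cat > w6.py <<'E'
from w import *
n=sys.argv[1]; f=grab("wrist"); save(f,n+".png"); pickle.dump(f,open(n+".pkl","wb")); P=cloud(f)
s=manip.state(); print(s["tool_pos"].round(4),s["tool_rot"].round(3),s["contact_force"].round(1))
px=f["pixels"].astype(int); r,g,b=px[:,:,0],px[:,:,1],px[:,:,2]
print("blue"); 
for nm,m in (("blue",(b>r+40)&(b>g+20)),("red",(r>g+60)&(r>b+60)&(g<70))):
    Q=P.copy(); Q[~m]=np.nan; z0=s["tool_pos"][2]+.0; print(nm); comps(Q,.06,.30,(.36,.75),(.0,.34),60)
y=(r>130)&(g>110)&(b<70)&(abs(P[:,:,2]-.11)<.008); w=P[y&(P[:,:,0]>.54)&(P[:,:,0]<.64)]
if len(w): print("rim",w.min(0),w.max(0))
E
python3 w6.py w6
```

```text
[0.6186 0.1224 0.1764] [-0.     1.    -0.008  0.   ] [ 0.8  0.4 -4. ]
blue
blue
19067 rect 618.2 122.2 [58. 54.] 89.0 z [0.132 0.169 0.194]
red
308 rect 526.8 205.3 [ 21. 230.] 66.3 z [0.06  0.074 0.077]
rim [0.57424512 0.04843325 0.10656207] [0.59087995 0.30937418 0.11199129]
```

View pics/w6.png

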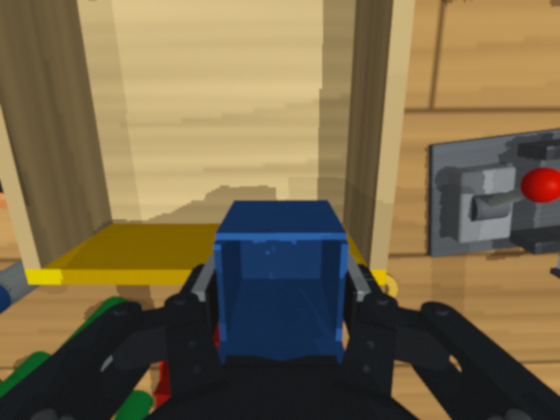

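The blue pocket is held level at (280,280), just inside the yellow rim (row 275). Its origin, (0.618,0.122), matches the target. Lowering.

>>> servo_tool(
  deltas=[
    [[40,0,0,-0.012,0],[40,0,0,-0.012,0],[40,0,0,-0.012,0],[40,0,0,-0.012,0],[40,0,0,-0.012,0],[40,0,0,-0.012,0],[40,0,0,-0.006,0],[40,0,0,-0.004,0]],
  ],
)

```text
time: 30.8
tool_pos: [0.6185, 0.1223, 0.0932]
tool_rot: [0.0, 1.0, -0.008, -0.001]
contact_force: [-0.8, -0.6, -3.5]
gripper_width: 0.64
grasp_force: 65.1
```

>>> servo_tool(
  deltas=[
    [[40,0,0,-0.003,0],[40,0,0,-0.003,0],[40,0,0,-0.002,0],[40,0,0,0,0],[40,0,0,0,0],[40,0,0,0,0],[40,0,0,0,0],[40,0,0,0,0]],
  ],
)

```text
time: 31.6
tool_pos: [0.6189, 0.1224, 0.0864]
tool_rot: [-0.0, 1.0, -0.008, 0.0]
contact_force: [0.1, -0.2, -2.3]
gripper_width: 0.641
grasp_force: 65.1
```

>>> servo_tool(
  deltas=[
    [[40,0,0,-0.002,0],[40,0,0,-0.002,0],[40,0,0,0,0],[40,0,0,0,0],[40,0,0,0,0],[40,0,0,0,0],[40,0,0,0,0],[40,0,0,0,0]],
  ],
)

```text
time: 32.4
tool_pos: [0.6191, 0.1224, 0.0853]
tool_rot: [0.0, 1.0, -0.008, -0.0]
contact_force: [-7.0, -0.8, 10.6]
gripper_width: 0.646
grasp_force: 66.8
```

>>> servo_tool(
  deltas=[
    [[84,0,0,0,0],[84,0,0,0,0],[84,0,0,0,0],[84,0,0,0.005,0],[84,0,0,0.02,0],[84,0,0,0.04,0],[84,0,0,0.05,0],[84,0,0,0.05,0]],
  ],
)

```text
time: 33.2
tool_pos: [0.6183, 0.1223, 0.2486]
tool_rot: [0.0, 1.0, -0.008, -0.001]
contact_force: [1.3, -0.4, 1.1]
gripper_width: 0.84
grasp_force: 0.0
```

>>> servo_tool(
  deltas=[
    [[100,-0.03,0.014,0.02,-1],[100,-0.03,0.014,0.02,-1],[100,-0.03,0.014,0.02,-1.1],[100,-0.03,0.014,0.01,-1.1],[100,-0.03,0.014,0,-1],[100,-0.013,0.014,0,-1],[100,0,0.012,0,-1],[100,0,0,0,-1]],
  ],
)

```text
time: 34.0
tool_pos: [0.4553, 0.2193, 0.3178]
tool_rot: [-0.0, 0.997, -0.079, 0.0]
contact_force: [0.2, -1.2, -0.2]
gripper_width: 0.999
grasp_force: 0.0
```

```bash
python3 w6.py w7; python3 w5.py w7b
```

```text
[0.4556 0.2186 0.3176] [ 0.     0.997 -0.079  0.   ] [-0.8 -0.1 -0.4]
blue
blue
2417 rect 603.5 116.8 [69. 74.] 89.8 z [0.067 0.114 0.116]
red
923 rect 420.1 225.1 [55. 28.] 80.8 z [0.066 0.076 0.077]
69 rect 427.0 327.8 [18.  3.] 62.4 z [0.061 0.071 0.078]
rim [0.57426341 0.04845333 0.10225132] [0.59270131 0.30847827 0.11346204]
pockets>.05
1366 rect 444.9 220.9 [56. 78.] 80.8 z [0.054 0.075 0.077]
lip>.068
891 rect 420.0 225.1 [55. 27.] 80.5 z [0.074 0.076 0.077]
crate
6254 rect 607.6 178.1 [264.  77.] 85.9 z [0.104 0.11  0.115]
rim 2850 [0.57419283 0.04765534 0.10206503] [0.5918296  0.30855049 0.11277872]
((582.8179321289062, 178.1028289794922), (261.032470703125, 14.161839485168457), 89.06330871582031)
[(np.float64(0.05), np.float64(0.5804)), (np.float64(0.08), np.float64(0.5807)), (np.float64(0.14), np.float64(0.5818)), (np.float64(0.16999999999999998), np.float64(0.5821)), (np.float64(0.2), np.float64(0.5825)), (np.float64(0.22999999999999998), np.float64(0.5829)), (np.float64(0.26), np.float64(0.5833)), (np.float64(0.29), np.float64(0.5838))]
[0.45586813 0.21822833 0.3174113 ] [ 1.46841480e-04  9.96873275e-01 -7.90167284e-02  8.96893150e-05]
```

View pics/w7.png

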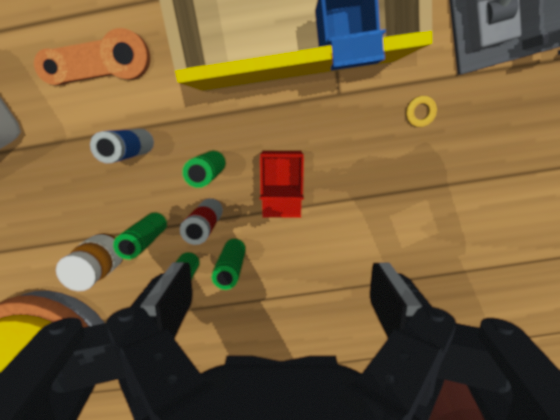

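Blue hangs with its lip on the yellow rim at (357,48). Red is at (282,183) and lined up with the tool. Picking red.

>>> servo_tool(
  deltas=[
    [[90,0.001,0.0005,-0.026,0],[90,0,0,-0.028,0],[90,0,0,-0.028,0],[90,0,0,-0.028,0],[90,0,0,-0.028,0],[90,0,0,-0.028,0],[90,0,0,-0.028,0],[90,0,0,-0.02,0]],
  ],
)

```text
time: 34.9
tool_pos: [0.4563, 0.2177, 0.101]
tool_rot: [0.001, 0.997, -0.08, -0.001]
contact_force: [-0.3, 0.4, 0.5]
gripper_width: 0.902
grasp_force: 0.0
```

>>> servo_tool(
  deltas=[
    [[90,0,0,-0.012,0],[90,0,0,-0.013,0],[90,0,0,-0.013,0],[90,0,0,-0.014,0],[90,0,0,-0.006,0],[90,0,0,0,0],[80,0,0,0,0],[60,0,0,0,0]],
  ],
)

```text
time: 35.7
tool_pos: [0.4575, 0.219, 0.0462]
tool_rot: [-0.0, 0.997, -0.079, 0.001]
contact_force: [-0.5, 3.2, 32.2]
gripper_width: 0.652
grasp_force: 30.7
```

>>> servo_tool(
  deltas=[
    [[40,0,0,0,0],[40,0,0,0,0],[40,0,0,0,0],[40,0,0,0,0],[40,0,0,0,0],[40,0,0,0,0],[40,0,0,0,0],[40,0,0,0,0]],
  ],
)

```text
time: 36.5
tool_pos: [0.4579, 0.2192, 0.0465]
tool_rot: [-0.0, 0.997, -0.079, 0.001]
contact_force: [0.8, 0.1, 6.0]
gripper_width: 0.643
grasp_force: 66.3
```

>>> servo_tool(
  deltas=[
    [[40,0,0,0.012,0],[40,0,0,0.03,1],[40,0,0,0.04,1.2],[40,0.01,0.002,0.04,1.2],[40,0.03,0.004,0.01,1.2],[40,0.03,0.004,0,1.2],[40,0.03,0.003,0,1.2],[40,0.03,0,0,1.2]],
  ],
)

```text
time: 37.3
tool_pos: [0.5868, 0.232, 0.1764]
tool_rot: [0.0, 1.0, -0.007, -0.001]
contact_force: [0.2, -0.5, -2.9]
gripper_width: 0.64
grasp_force: 65.5
```

>>> servo_tool(
  deltas=[
    [[40,0.02,0,0,0],[40,0.01,0,0,0],[40,0.003,0,0,0],[40,0,0,0,0],[40,0,0,0,0],[40,0,0,0,0],[40,0,0,0,0],[40,0,0,0,0]],
  ],
)

```text
time: 38.1
tool_pos: [0.6195, 0.2319, 0.1775]
tool_rot: [-0.0, 1.0, -0.008, 0.0]
contact_force: [-0.6, 0.6, -3.2]
gripper_width: 0.639
grasp_force: 65.4
```

```bash
python3 w6.py w8
```

```text
[0.6196 0.2319 0.1775] [-0.     1.    -0.008  0.   ] [-0.7 -0.4 -3.4]
blue
blue
7737 rect 606.1 122.9 [58. 77.] 89.2 z [0.065 0.094 0.115]
red
19229 rect 619.8 232.7 [56. 53.] 89.1 z [0.134 0.171 0.195]
rim [0.57148441 0.0471693  0.10202258] [0.59117254 0.30939346 0.11185583]
```

>>> servo_tool(
  deltas=[
    [[40,0,0,-0.012,0],[40,0,0,-0.012,0],[40,0,0,-0.012,0],[40,0,0,-0.012,0],[40,0,0,-0.012,0],[40,0,0,-0.012,0],[40,0,0,-0.006,0],[40,0,0,-0.004,0]],
  ],
)

```text
time: 38.95
tool_pos: [0.6195, 0.2318, 0.0942]
tool_rot: [0.0, 1.0, -0.008, -0.001]
contact_force: [-0.1, 0.1, -1.6]
gripper_width: 0.649
grasp_force: 65.4
```

>>> servo_tool(
  deltas=[
    [[40,0,0,-0.003,0],[40,0,0,-0.003,0],[40,0,0,-0.003,0],[40,0,0,-0.002,0],[40,0,0,0,0],[40,0,0,0,0],[40,0,0,0,0],[40,0,0,0,0]],
  ],
)

```text
time: 39.75
tool_pos: [0.62, 0.2319, 0.0845]
tool_rot: [-0.0, 1.0, -0.008, 0.0]
contact_force: [0.6, 1.1, -1.9]
gripper_width: 0.643
grasp_force: 65.5
```

>>> servo_tool(
  deltas=[
    [[40,0,0,-0.0015,0],[40,0,0,0,0],[40,0,0,0,0],[84,0,0,0,0],[84,0,0,0,0],[84,0,0,0,0],[84,0,0,0.005,0],[84,0,0,0.02,0]],
  ],
)

```text
time: 40.55
tool_pos: [0.618, 0.2313, 0.1052]
tool_rot: [0.001, 1.0, -0.008, -0.003]
contact_force: [0.8, 0.2, -0.2]
gripper_width: 0.84
grasp_force: 0.0
```

>>> servo_tool(
  deltas=[
    [[84,0,0,0.04,0],[84,0,0,0.05,0],[84,-0.02,0.01,0.04,0],[84,-0.035,0.015,0.03,0],[84,-0.04,0.015,0.02,0],[84,-0.04,0.02,0.01,0],[84,-0.04,0.02,0,0],[84,-0.02,0.02,0,0]],
  ],
)

```text
time: 41.35
tool_pos: [0.4226, 0.3327, 0.2993]
tool_rot: [-0.001, 1.0, -0.007, 0.001]
contact_force: [0.9, 0.6, 0.1]
gripper_width: 0.841
grasp_force: 0.0
```

```bash
cat > w9.py <<'E'
from w import *
n=sys.argv[1]; f=grab("wrist"); save(f,n+".png"); pickle.dump(f,open(n+".pkl","wb")); P=cloud(f)
print("bush tops"); comps(P,.088,.102,(.34,.56),(.25,.5),60)
print("in crate"); comps(P,.112,.155,(.55,.70),(.06,.3),60)
px=f["pixels"].astype(int); r,g,b=px[:,:,0],px[:,:,1],px[:,:,2]
for nm,m in (("blue",(b>r+40)&(b>g+20)),("red",(r>g+60)&(r>b+60)&(g<70))):
    Q=P.copy(); Q[~m]=np.nan; print(nm); comps(Q,.085,.13,(.54,.7),(.06,.3),40)
print(manip.state()["tool_pos"],manip.state()["tool_rot"])
E
python3 w9.py w9
```

```text
bush tops
1001 rect 526.6 411.2 [34. 34.] 87.3 z [0.094 0.095 0.097]
902 rect 481.2 315.4 [34. 35.] 89.2 z [0.094 0.095 0.097]
777 rect 411.7 335.6 [34. 35.] 89.0 z [0.094 0.095 0.097]
791 rect 404.5 424.7 [35. 36.] 0.1 z [0.092 0.095 0.097]
458 rect 350.4 312.3 [21. 35.] 0.0 z [0.091 0.095 0.097]
175 rect 344.5 389.7 [29.  9.] 89.9 z [0.089 0.095 0.097]
in crate
1912 rect 581.6 233.6 [56. 28.] 88.5 z [0.113 0.114 0.116]
1851 rect 580.7 123.7 [57. 28.] 89.0 z [0.113 0.114 0.116]
blue
2187 rect 585.4 124.6 [39. 56.] 0.2 z [0.098 0.114 0.116]
red
2098 rect 585.7 234.2 [37. 55.] 0.4 z [0.103 0.114 0.116]
[0.42070031 0.33503417 0.29901077] [-1.72886271e-03  9.99982371e-01 -5.67680672e-03 -2.04848218e-04]
```

View pics/w9.png

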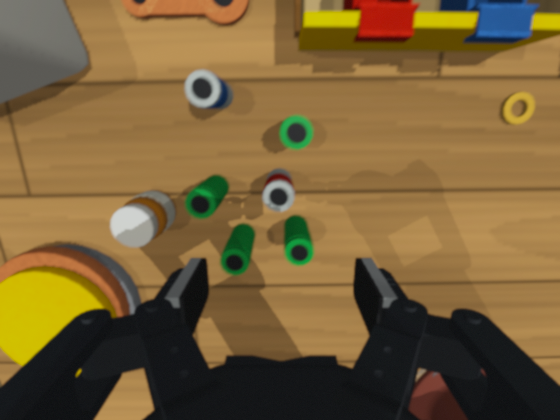

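Both pockets hang on the rim, red at (385,20) and blue at (505,20). The red-banded bushing at (278,195) is isolated enough to grip, and the blue one is at (205,90). Gripping the red bushing.

>>> servo_tool(
  deltas=[
    [[80,-0.009,0.0006,-0.02,0],[80,0,0,-0.03,0],[80,0,0,-0.03,0],[80,0,0,-0.03,0],[80,0,0,-0.03,0],[80,0,0,-0.025,0],[80,0,0,-0.015,0],[80,0,0,-0.01,0]],
  ],
)

```text
time: 42.2
tool_pos: [0.4156, 0.3322, 0.1067]
tool_rot: [0.0, 1.0, -0.008, -0.0]
contact_force: [0.4, -0.8, -0.3]
gripper_width: 0.797
grasp_force: 0.0
```

>>> servo_tool(
  deltas=[
    [[80,0,0,-0.01,0],[80,0,0,-0.01,0],[80,0,0,-0.007,0],[80,0,0,0,0],[40,0,0,0,0],[20,0,0,0,0],[20,0,0,0,0],[20,0,0,0,0]],
  ],
)

```text
time: 43.0
tool_pos: [0.4165, 0.333, 0.0819]
tool_rot: [-0.001, 1.0, -0.008, 0.001]
contact_force: [-0.4, 0.9, 2.7]
gripper_width: 0.4
grasp_force: 59.9
```

>>> servo_tool(
  deltas=[
    [[20,0,0,0,0],[20,0,0,0,0],[20,0,0,0,0],[20,0,0,0,0],[20,0,0,0.005,0],[20,0,0,0.02,0],[20,0,0,0.04,0],[20,0,0,0.04,0]],
  ],
)

```text
time: 43.8
tool_pos: [0.414, 0.3311, 0.184]
tool_rot: [0.002, 1.0, -0.008, -0.003]
contact_force: [1.0, -0.4, -2.2]
gripper_width: 0.4
grasp_force: 60.2
```

>>> servo_tool(
  deltas=[
    [[20,0.01,-0.005,0.03,0],[20,0.03,-0.015,0.02,0],[20,0.03,-0.015,0,0],[20,0.03,-0.015,0,0],[20,0.03,-0.015,0,0],[20,0.03,-0.015,0,0],[20,0.03,-0.012,0,0],[20,0.018,-0.006,0,0]],
  ],
)

```text
time: 44.6
tool_pos: [0.6246, 0.2324, 0.2333]
tool_rot: [0.001, 1.0, -0.009, -0.002]
contact_force: [0.5, 1.1, -1.8]
gripper_width: 0.407
grasp_force: 60.3
```

>>> servo_tool(
  deltas=[
    [[20,0,0,0,0],[20,0,0,0,0],[20,0,0,0,0],[20,0,0,0,0],[20,0,0,0,0],[20,0,0,0,0],[20,0,0,0,0],[20,0,0,0,0]],
  ],
)

```text
time: 45.4
tool_pos: [0.6237, 0.2346, 0.2359]
tool_rot: [-0.0, 1.0, -0.008, 0.0]
contact_force: [0.2, 0.1, -2.8]
gripper_width: 0.401
grasp_force: 60.3
```

```bash
python3 - <<'E'
from w import *
f=grab("wrist"); save(f,"w10.png"); P=cloud(f); print(manip.state()["tool_pos"])
print("bush"); comps(P,.19,.25,(.55,.66),(.2,.27),60)
print("lip"); comps(P,.112,.118,(.55,.7),(.06,.3),60)
E
```

```text
[0.62378371 0.2345121  0.23588282]
bush
7596 rect 626.9 233.6 [46. 48.] 39.0 z [0.205 0.246 0.25 ]
lip
1638 rect 580.9 124.2 [56. 28.] 89.0 z [0.113 0.114 0.116]
```

View pics/w10.png

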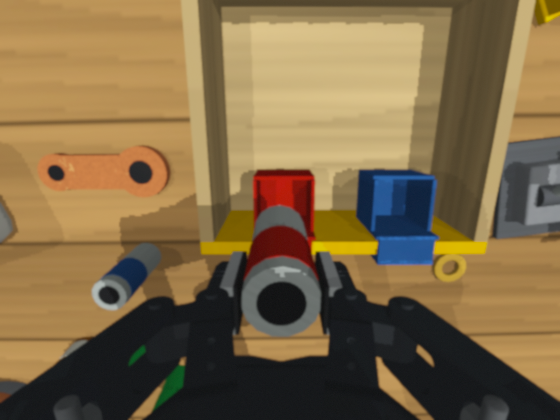

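The red bushing, gripped at (282,290), is centred over the red pocket (285,200). Lowering.

>>> servo_tool(
  deltas=[
    [[20,0,-0.001,-0.012,0],[20,0,0,-0.012,0],[20,0,0,-0.012,0],[20,0,0,-0.012,0],[20,0,0,-0.012,0],[20,0,0,-0.012,0],[20,0,0,-0.012,0],[20,0,0,-0.01,0]],
  ],
)

```text
time: 46.25
tool_pos: [0.6236, 0.2334, 0.1404]
tool_rot: [0.0, 1.0, -0.008, -0.0]
contact_force: [0.4, -0.5, -3.3]
gripper_width: 0.402
grasp_force: 60.3
```

>>> servo_tool(
  deltas=[
    [[20,0,0,-0.006,0],[20,0,0,-0.004,0],[20,0,0,-0.003,0],[20,0,0,-0.002,0],[20,0,0,0,0],[20,0,0,0,0],[20,0,0,0,0],[20,0,0,0,0]],
  ],
)

```text
time: 47.05
tool_pos: [0.624, 0.2335, 0.1272]
tool_rot: [-0.0, 1.0, -0.008, 0.0]
contact_force: [0.2, 0.0, -3.1]
gripper_width: 0.404
grasp_force: 60.3
```

>>> servo_tool(
  deltas=[
    [[20,0,0,-0.002,0],[20,0,0,-0.0015,0],[20,0,0,0,0],[70,0,0,0,0],[70,0,0,0,0],[70,0,0,0,0],[70,0,0,0,0],[70,0,0,0.01,0]],
  ],
)

```text
time: 47.85
tool_pos: [0.6229, 0.2332, 0.1321]
tool_rot: [0.0, 1.0, -0.008, -0.001]
contact_force: [0.3, -0.2, -1.4]
gripper_width: 0.698
grasp_force: 0.0
```

>>> servo_tool(
  deltas=[
    [[70,0,0,0.03,0],[70,0,0,0.04,0],[80,-0.01,0.02,0.04,0],[80,-0.015,0.03,0.03,0],[80,-0.015,0.03,0,0],[80,-0.015,0.03,0,0],[80,-0.02,0.035,0,0],[80,-0.02,0.03,0,0]],
  ],
)

```text
time: 48.65
tool_pos: [0.5281, 0.4099, 0.2745]
tool_rot: [-0.0, 1.0, -0.008, 0.001]
contact_force: [-0.4, 0.5, -0.5]
gripper_width: 0.799
grasp_force: 0.0
```

```bash
python3 w9.py w11
```

```text
bush tops
918 rect 527.0 411.9 [34. 36.] 88.9 z [0.094 0.095 0.097]
863 rect 481.6 315.4 [35. 35.] 72.1 z [0.092 0.095 0.097]
734 rect 404.8 425.0 [35. 36.] 89.1 z [0.091 0.095 0.097]
197 rect 350.1 321.1 [17. 20.] 89.5 z [0.089 0.095 0.097]
199 rect 344.6 389.9 [30.  9.] 89.9 z [0.089 0.095 0.096]
in crate
2127 rect 622.3 236.7 [35. 37.] 29.4 z [0.116 0.134 0.136]
1642 rect 581.6 233.8 [57. 27.] 89.5 z [0.113 0.114 0.116]
69 rect 575.8 148.6 [17.  4.] 5.9 z [0.112 0.114 0.116]
blue
847 rect 605.4 144.1 [74. 21.] 7.5 z [0.086 0.094 0.114]
red
2703 rect 605.5 233.8 [56. 74.] 88.8 z [0.088 0.114 0.116]
[0.52475563 0.41406644 0.27444638] [-2.05037929e-03  9.99983974e-01 -5.22337950e-03 -7.50946129e-04]
```

>>> servo_tool(
  deltas=[
    [[80,0,0,-0.02,0],[80,0,0,-0.03,0],[80,0,0,-0.03,0],[80,0,0,-0.03,0],[80,0,0,-0.025,0],[80,0,0,-0.015,0],[80,0,0,0,0],[80,0,0,0,0]],
  ],
)

```text
time: 49.5
tool_pos: [0.5294, 0.4088, 0.1246]
tool_rot: [-0.0, 1.0, -0.008, 0.001]
contact_force: [-0.4, 0.2, 0.6]
gripper_width: 0.802
grasp_force: 0.0
```

>>> servo_tool(
  deltas=[
    [[80,-0.0025,0.003,-0.01,0],[80,0,0,-0.015,0],[80,0,0,-0.012,0],[80,0,0,-0.006,0],[40,0,0,0,0],[20,0,0,0,0],[20,0,0,0,0],[20,0,0,0,0]],
  ],
)

```text
time: 50.3
tool_pos: [0.5266, 0.4116, 0.0807]
tool_rot: [-0.0, 1.0, -0.008, 0.0]
contact_force: [0.1, -0.3, -1.2]
gripper_width: 0.404
grasp_force: 60.2
```

>>> servo_tool(
  deltas=[
    [[20,0,0,0,0],[20,0,0,0,0],[20,0,0,0,0],[20,0,0,0,0],[20,0,0,0.005,0],[20,0,0,0.02,0],[20,0,0,0.04,0],[20,0,0,0.04,0]],
  ],
)

```text
time: 51.1
tool_pos: [0.525, 0.4107, 0.1843]
tool_rot: [0.001, 1.0, -0.008, -0.002]
contact_force: [0.0, 0.4, -2.8]
gripper_width: 0.403
grasp_force: 60.2
```

>>> servo_tool(
  deltas=[
    [[20,0,0,0.04,0],[20,0.01,-0.037,0.03,0],[20,0.013,-0.045,0,0],[20,0.014,-0.045,0,0],[20,0.014,-0.045,0,0],[20,0.014,-0.045,0,0],[20,0.014,-0.045,0,0],[20,0.014,-0.025,0,0]],
  ],
)

```text
time: 51.9
tool_pos: [0.6191, 0.1212, 0.2546]
tool_rot: [0.001, 1.0, -0.009, -0.001]
contact_force: [0.2, 1.4, -2.7]
gripper_width: 0.404
grasp_force: 60.6
```

>>> servo_tool(
  deltas=[
    [[20,0,0,0,0],[20,0,0,0,0],[20,0,0,0,0],[20,0,0,0,0],[20,0,0,0,0],[20,0,0,0,0],[20,0,0,0,0],[20,0,0,0,0]],
  ],
)

```text
time: 52.7
tool_pos: [0.6193, 0.1247, 0.2553]
tool_rot: [-0.0, 1.0, -0.007, 0.0]
contact_force: [0.0, -1.2, -2.5]
gripper_width: 0.4
grasp_force: 60.6
```

>>> servo_tool(
  deltas=[
    [[20,-0.001,-0.0015,-0.015,0],[20,0,0,-0.015,0],[20,0,0,-0.015,0],[20,0,0,-0.015,0],[20,0,0,-0.012,0],[20,0,0,-0.012,0],[20,0,0,-0.012,0],[20,0,0,-0.01,0]],
  ],
)

```text
time: 53.5
tool_pos: [0.6182, 0.123, 0.1482]
tool_rot: [0.0, 1.0, -0.008, -0.0]
contact_force: [-0.2, 0.2, -3.6]
gripper_width: 0.402
grasp_force: 60.6
```

>>> servo_tool(
  deltas=[
    [[20,0,0,-0.01,0],[20,0,0,-0.006,0],[20,0,0,-0.004,0],[20,0,0,-0.002,0],[20,0,0,0,0],[20,0,0,0,0],[20,0,0,0,0],[20,0,0,0,0]],
  ],
)

```text
time: 54.3
tool_pos: [0.6186, 0.123, 0.1278]
tool_rot: [-0.0, 1.0, -0.008, 0.0]
contact_force: [0.5, 0.8, -2.6]
gripper_width: 0.408
grasp_force: 60.6
```

>>> servo_tool(
  deltas=[
    [[20,0,0,-0.003,0],[20,0,0,-0.002,0],[20,0,0,0,0],[70,0,0,0,0],[70,0,0,0,0],[70,0,0,0,0],[70,0,0,0,0],[70,0,0,0.01,0]],
  ],
)

```text
time: 55.1
tool_pos: [0.6173, 0.1229, 0.1312]
tool_rot: [0.0, 1.0, -0.008, -0.001]
contact_force: [0.1, 0.0, 0.4]
gripper_width: 0.699
grasp_force: 0.0
```

>>> servo_tool(
  deltas=[
    [[70,0,0,0.03,0],[70,0,0,0.04,0],[70,-0.02,-0.01,0.04,0],[70,-0.02,-0.02,0.04,0],[70,-0.02,-0.02,0.03,0],[70,-0.01,-0.02,0,0],[70,0,0,0,0],[70,0,0,0,0]],
  ],
)

```text
time: 55.9
tool_pos: [0.5483, 0.0529, 0.3128]
tool_rot: [-0.0, 1.0, -0.008, 0.0]
contact_force: [-0.9, 0.2, -0.4]
gripper_width: 0.703
grasp_force: 0.0
```

```bash
python3 - <<'E'
from w import *
f=grab("wrist"); save(f,"w12.png"); P=cloud(f); print(manip.state()["tool_pos"])
print("bushings"); comps(P,.125,.15,(.56,.7),(.06,.3),60)
print("lips"); comps(P,.112,.118,(.55,.70),(.06,.3),60)
print("pins"); comps(P,.078,.089,(.53,.75),(-.36,-.10))
f=grab("top"); P=cloud(f); print("top pins"); comps(P,.074,.1,(.53,.75),(-.36,-.10),40); print("table"); comps(P,.012,.05,(.34,.54),(-.40,.03),40)
E
```

```text
[0.54826729 0.05326125 0.31203192]
bushings
1094 rect 628.6 122.4 [34. 34.] 44.0 z [0.129 0.132 0.134]
1256 rect 622.6 235.2 [36. 35.] 78.0 z [0.128 0.135 0.136]
lips
104 rect 620.7 223.4 [12. 35.] 85.4 z [0.113 0.115 0.117]
1207 rect 586.4 123.5 [56. 26.] 89.0 z [0.113 0.114 0.116]
1155 rect 582.5 233.3 [57. 26.] 89.0 z [0.113 0.114 0.116]
pins
1189 rect 630.7 -259.6 [130.  23.] 6.1 z [0.078 0.081 0.087]
2524 rect 623.6 -202.1 [131.  37.] 6.9 z [0.079 0.083 0.088]
2522 rect 615.4 -137.9 [129.  37.] 6.1 z [0.079 0.083 0.088]
top pins
429 rect 633.9 -270.1 [132.  39.] 6.6 z [0.076 0.083 0.09 ]
423 rect 625.3 -205.4 [131.  36.] 6.3 z [0.076 0.083 0.091]
433 rect 616.6 -139.8 [132.  35.] 6.2 z [0.076 0.082 0.09 ]
table
```

View pics/w12.png

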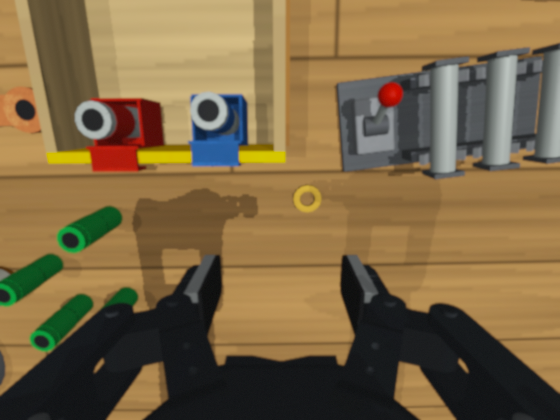

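Everything is in place: bushings at (95,120) and (208,112), lips on the rim, three pins seated, ball on the far side (390,95). However, the blue pocket's lip reads about 5 mm further in than before. I'm checking its tilt before handing in.

>>> servo_tool(
  deltas=[
    [[70,0,0,0,0],[70,0,0,0,0],[70,0,0,0,0],[70,0,0,0,0],[70,0,0,0,0],[70,0,0,0,0],[70,0,0,0,0],[70,0,0,0,0]],
  ],
)

```text
time: 56.8
tool_pos: [0.5483, 0.0529, 0.3123]
tool_rot: [-0.0, 1.0, -0.008, 0.0]
contact_force: [-0.1, 0.0, 0.2]
gripper_width: 0.699
grasp_force: 0.0
```

```bash
python3 - <<'E'
from w import *
f=grab("wrist"); P=cloud(f)
print("bushings"); comps(P,.122,.15,(.56,.7),(.06,.3),60)
print("lips"); comps(P,.112,.119,(.55,.61),(.06,.3),60)
px=f["pixels"].astype(int); r,g,b=px[:,:,0],px[:,:,1],px[:,:,2]
for nm,m,yc in (("blue",(b>r+40)&(b>g+20),.1235),("red",(r>g+60)&(r>b+60)&(g<70),.2335)):
    w=P[m&(P[:,:,2]>.105)&(P[:,:,2]<.12)&(P[:,:,0]<.605)&(P[:,:,0]>.56)&(abs(P[:,:,1]-yc)<.023)]
    c=w.mean(0); n=np.linalg.svd(w-c,full_matrices=False)[2][2]; n*=np.sign(n[2]); print(nm,"lip plane tilt deg x,y",np.degrees(n[:2]).round(1),w[:,0].min(),w[:,0].max())
    q=P[m&(P[:,:,2]>.06)&(P[:,:,0]>.605)&(P[:,:,0]<.68)&(abs(P[:,:,1]-yc)<.04)]
    for x in np.arange(.605,.66,.008):
        k=q[abs(q[:,0]-x)<.004]
        if len(k)>5: print("  x",x.round(3),"n",len(k),"z p95",np.percentile(k[:,2],97).round(4))
for nm,yc in(("blue",.1225),("red",.235)):
    w=P[(P[:,:,2]>.122)&(P[:,:,2]<.145)&(abs(P[:,:,1]-yc)<.02)&(abs(P[:,:,0]-.625)<.025)]
    c=w.mean(0)
    for _ in range(3):
        n=np.linalg.svd(w-c,full_matrices=False)[2][2]; w=w[abs((w-c)@n)<.003]; c=w.mean(0)
    n*=np.sign(n[2]); print(nm,"bushing top tilt",np.degrees(n[:2]).round(1),c)
f=grab("scene"); c=f["pixels"][195:315,220:370]; cv2.imwrite("pics/s2.png",cv2.resize(c[:,:,::-1],(750,600),interpolation=cv2.INTER_CUBIC))
E
```

```text
bushings
1135 rect 627.9 122.9 [35. 36.] 73.2 z [0.128 0.132 0.133]
1345 rect 622.6 235.6 [37. 36.] 84.1 z [0.125 0.135 0.136]
lips
1205 rect 586.3 123.9 [56. 26.] 89.0 z [0.112 0.114 0.116]
1159 rect 582.4 233.0 [57. 26.] 88.9 z [0.113 0.114 0.115]
blue lip plane tilt deg x,y [ 6.9 -0.1] 0.5729250493394035 0.5996983161189945
  x 0.605 n 73 z p95 0.1099
  x 0.613 n 153 z p95 0.1215
  x 0.621 n 97 z p95 0.1197
  x 0.629 n 80 z p95 0.1156
  x 0.637 n 59 z p95 0.1113
  x 0.645 n 116 z p95 0.092
red lip plane tilt deg x,y [ 3.8 -0.1] 0.5691463377920902 0.6047594571302874
  x 0.605 n 85 z p95 0.1232
  x 0.613 n 246 z p95 0.1225
  x 0.621 n 246 z p95 0.1217
  x 0.629 n 251 z p95 0.1212
  x 0.637 n 197 z p95 0.1218
  x 0.645 n 177 z p95 0.0923
blue bushing top tilt [ 6.4 -0.4] [0.62882401 0.12261489 0.13156253]
red bushing top tilt [ 2.3 -2.6] [0.62275269 0.23572208 0.13462045]
```

View pics/s2.png

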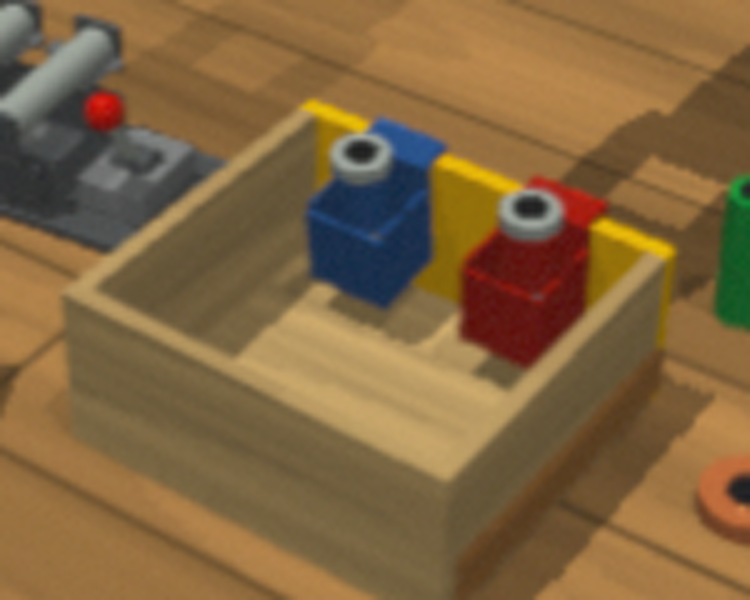

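Blue leans into the crate by about 6.5° (limit 10°), which is the most its lip slack allows. Its lip is 5 mm off the rim middle and down on the rim, so it is at rest and within limits. Handing in.

```bash
python3 -c "
from plant import manip
print(manip.job_done())"
```

```text
the job is handed in; nothing more can be done
None
```

I handed the job in after about 57 s of the 210 s; no verdict came back. By camera, all three pins lay in the vees before I swung the lever fully over, and each bushing stands in its own pocket hung on the yellow rim; the blue pocket leans about 6.5° (limit about 10°).

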